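# Fetch a dropped collar from behind the guard with a hooked rod

### The arm

A 6-joint arm with a two-finger parallel gripper is mounted at the origin on the work surface. World frame = base frame: x ahead of the robot, y to its left, z up, the work surface at z = 0. Lengths are in m, angles in rad, forces in N, time in s.
With the tool pointing down it reaches from about 0.3 to 0.875 m from the base axis. Payload 6.4 kg.
Tool frame: the origin (TCP) lies at the very end of the fingers, on their centre line; the grasp point (between the pads) lies 19 mm behind it; z points along the fingers, y is the line along which they close (so a half turn about z gives the same grasp; the last joint's range is limited). The gripper opens to 85 mm and grips with 20 to 120 N. Pads are 22 mm wide; open, the fingers measure 114 mm over their backs; the gripper's body (76 mm by 85 mm) begins 54 mm behind the grasp point. The pads swing forward as they close: fully open they stand 13 mm farther back than shut.
Start: joints at [-1.537, 0.181, 1.607, -0, 1.354, -0.206], TCP at [0.137, -0.559, 0.231] pointing down, gripper open.
Joint ranges: [-2.99, 2.99], [-0.89, 2.07], [0.3, 2.58], [-1.14, 4.28], [0, 2.63], [-3.12, 3.12]. Speed limits (rad/s): [2.57, 2.57, 3.01, 3.14, 3.14, 3.14].

### API

Orientations are given as a unit quaternion [w, x, y, z].
In Python, from bench import ctrl, optics, job gives the robot as it stands (ctrl), with the cameras (optics) and the job (job).
- The arm moves only by the tool creep_tool, called after "Request:" as a command line: name --argument value ..., lists and objects as JSON in quotes. Schema: {"type":"object","properties":{"deltas":{"type":"array","items":{"type":"array","items":{"type":"array","items":{"type":"number"},"minItems":7,"maxItems":7},"minItems":1,"maxItems":10},"minItems":1,"maxItems":1},"only":{"type":"string"},"quiet":{"type":"boolean"},"lines":{"type":"string"}},"required":["deltas"],"additionalProperties":false}. deltas is a list that holds a single list of rows (three levels of brackets), with 1 to 10 rows, each of 7 numbers: dx, dy, dz in parts of the range, where 1.0 means 0.75 m, then a rotation vector rx, ry, rz in parts of the range, where 1.0 means 4 rad, then the opening from 0.0 (shut) to 1.0 (fully open); each row is the pose to reach, as a shift and turn from the pose commanded when the call began, along the tool's axes at that moment; what a row does not reach only later rows make up. A row lasts 1/8 s, in which the tool goes at most 0.0625 m and 0.188 rad, less where a joint would pass 70% of its speed; a pose out of reach is approached as far as the arm can. The fingers move at their own pace and stop on an object; the grip force is fixed at half the most. Time passes only in rows, so rows that do not move let the fingers close. The tool returns the time, the measured TCP pose, the force, the opening and the grip force at its end. only (a regular expression) keeps the lines of the reply that match it, lines (a string "A,B") keeps lines A to B, and quiet returns only ok. A shift or turn number past 1, either way, is cut back to 1. Input that does not fit is refused with a message, and nothing moves.
- ctrl.get_obs(): the state, without advancing time (a new reading comes with each control period).
- optics.camera(name): name is "side" or "top"; returns the picture (480x640x3 uint8, blue, green, red); there is no depth.
- optics.camera_params(name): a dict with "fovy" (degrees; the focal length in pixels is half the picture's height over the tangent of half this angle, whatever the lens; pixels are square), "cx", "cy" (the principal point, pixels), "view" (4x4, takes a point from world to camera coordinates). Camera axes: x right, y up, looking along -z (the intrinsics and any distortion apply to the point x, -y, -z); pixel columns grow to the right and rows downward; lengths in m; the calibration is good to about 2 mm. A picture is of the moment at which its call begins. camera_params takes no time and is no camera call.
- job.hand_in(): hands the job in; it is judged then, once.
The state is a dict: "time_s": time; "q": joint angles; "dq": joint speeds; "joint_efforts": joint torques, N m; "eef_pos": TCP position; "eef_rot": TCP orientation; "wrist_force": force on the tool from outside, world axes, zero at the start; "torque": the same for the moment, N m; "opening": opening from 0.0 (shut) to 1.0 (fully open); "grasp_force": force on a finger pad.
Only numpy, scipy, OpenCV 4.12 (cv2) and the standard library are available. Lean on these libraries where they do the work, as an engineer would, in place of code of your own. Each camera call takes 0.05 s, during which the arm holds its last target. There are 200 camera calls.

### The job

A brass collar has dropped behind the guard of the tube rig, out of the gripper's reach: pass the red-handled hooked rod in under the clear sheet, hook it behind the collar, draw the collar out in front of the guard and lay the rod back down flat on the bench. Then pick the collar up and put it in the blue tray. Do not touch the collar with the gripper while it is still behind the guard, do not knock or lean hard on the guard, and leave the other things on the bench where they are.

Things in the scene. Friction and masses are not known exactly. Their poses are not given: they have to be found in the camera images.
- guard: Fixed timber-framed guard. Origin: on the bench, middle of its open front; x points inwards (behind the front), y along the front, z up. Inside: 238 mm wide (y -119 to 119), 189 mm deep, floor is the bare bench. Sides and back closed by timber sills and steel bars; corner posts 22 mm square, 242 mm high to the top of the roof.
- slot (a point): Middle of the lower edge of the clear front sheet (guard x 11 mm, 60 mm above the bench; yellow edge strip). The sheet, 4 mm thick, closes the front over its full width from here up to the roof; below it is an open slot 60 mm high. Same axes as the guard.
- roof_edge (a point): Middle of the lower outer edge of the roof: guard x -110 mm, 220 mm above the bench. The roof (steel bars in timber, 22 mm thick, 282 mm wide) overhangs the front by 110 mm and a foil-wrapped tube on it rises to 294 mm. So an upright gripper finds no room near the front: the gripper must lean back from the guard, 30 to 45 degrees from vertical, to work the rod under it.
- collar: Loose brass ring, outer diameter 38 mm, bore 18 mm, height 18 mm, 60 to 130 g, lying flat on the bench behind the guard, its centre 90 to 120 mm inside the front. Origin: centre of its underside; z along its axis.
- rod: Loose hooked rod, about 120 g, lying flat. Origin: centre of the underside of its red handle block, 50 mm long (x), 16 mm wide (y), 40 mm high, flat sides to grip. x runs from handle to hook: round steel shaft, 8 mm diameter, centre line 4 mm above the underside, straight to x = 220 mm. Lying flat, handle, shaft and hook all touch the bench.
- crook (a point): Point inside the hook, at x 197, y 28, z 4 mm in the rod's frame (same axes): where the collar's centre lies when drawn. At x = 220 mm the shaft turns square to +y as far as y = 56 mm, then back to x = 200 mm: a flat crook in the shaft's own plane, 48 mm wide inside, open towards the handle.
- tray: Fixed open blue tray, 150 mm (x) by 120 mm (y), 30 mm high, walls and floor 5 mm. Origin: centre of its underside.
- meter: Bystander: yellow hand-held meter lying flat, 90 x 150 x 34 mm, origin centre of underside. Loose.
- bnc_box: Bystander: aluminium box with brass sockets, 80 x 80 x 49 mm, origin centre of underside. Loose.
- jar: Bystander: clear jar, diameter 60 mm, height 50 mm, origin centre of underside. Loose.

How it is judged:
By the outcome, as a careful person would: the job done as asked, in the order asked, and still so for the second after the job is handed in, with the robot touching nothing.
It also fails if it takes over 62 s, if anything falls off the work surface, if the arm or the gripper's body presses on something with over 40 N, if the wrist force passes 120 N, or if a joint passes its speed limit or range.

## Working session

There is one attempt and no reset: what is moved stays moved. The work goes in short steps, Python scripts to look and compute and a tool call to move; the robot and the scene stay as the last step left them, time stands still between calls to the robot, and variables do not carry over. Pictures are saved under pics/ and viewed, at most 10 in all, crops included, and the job is handed in when it is done.

```bash
ls; mkdir -p pics
```

Run:
```python
from bench import ctrl, optics, job
import cv2
for n in("top","side"):
    cv2.imwrite(f"pics/{n}0.png",optics.camera(n)); p=optics.camera_params(n); print(n,p)
print(ctrl.get_obs())
```

```text
bench.py
pics
top {'fovy': 52.370533199888726, 'cx': 317.7685640164504, 'cy': 242.3204965310978, 'view': array([[-0.00636887, -0.99997732,  0.00219075, -0.0436588 ],
       [ 0.99244998, -0.00605255,  0.12250063, -0.61973753],
       [-0.12248459,  0.0029544 ,  0.99246602, -1.0683116 ],
       [ 0.        ,  0.        ,  0.        ,  1.        ]])}
side {'fovy': 50.142028323678545, 'cx': 321.62078547692863, 'cy': 233.05793555171175, 'view': array([[-9.21726380e-01,  3.87839313e-01, -1.07108662e-03,
         5.73909580e-01],
       [-2.53407722e-01, -6.00145348e-01,  7.58689718e-01,
         1.41954815e-02],
       [ 2.93606891e-01,  6.99575749e-01,  6.51451276e-01,
        -1.44396617e+00],
       [ 0.00000000e+00,  0.00000000e+00,  0.00000000e+00,
         1.00000000e+00]])}
{'time_s': 0.1, 'q': array([-1.53733117e+00,  1.81450527e-01,  1.60791437e+00, -2.60419250e-06,
        1.35381570e+00, -2.06300589e-01]), 'dq': array([ 3.24312052e-04, -2.89757759e-03, -3.28716330e-03,  5.73025333e-04,
       -4.49437206e-04,  1.52645118e-05]), 'joint_efforts': array([ 2.32147913e-04, -4.45876908e+01, -3.52238452e+01, -3.54831172e-04,
        4.07188709e-03, -5.85683608e-06]), 'eef_pos': array([ 0.13654684, -0.55803363,  0.2304803 ]), 'eef_rot': array([-7.91121372e-04,  9.92822304e-01,  1.19596165e-01,  6.72614958e-05]), 'wrist_force': array([-0.4741309 ,  0.60119819,  0.13132046]), 'torque': array([-0.02343016, -0.00878976,  0.03085291]), 'grasp_force': 0.0, 'opening': 0.9966838431054563}
```

View pics/top0.png

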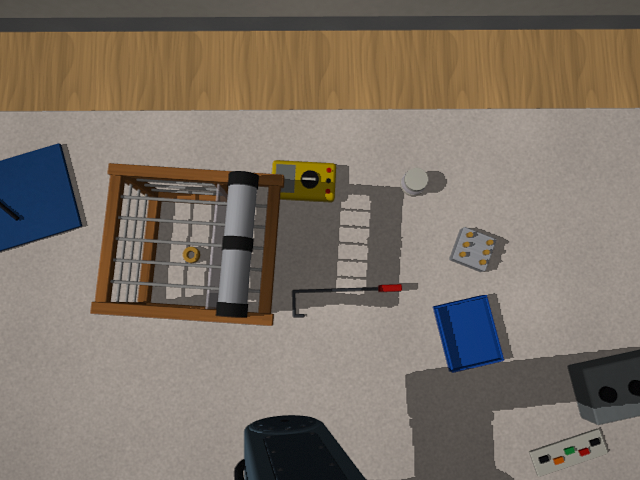

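View pics/side0.png

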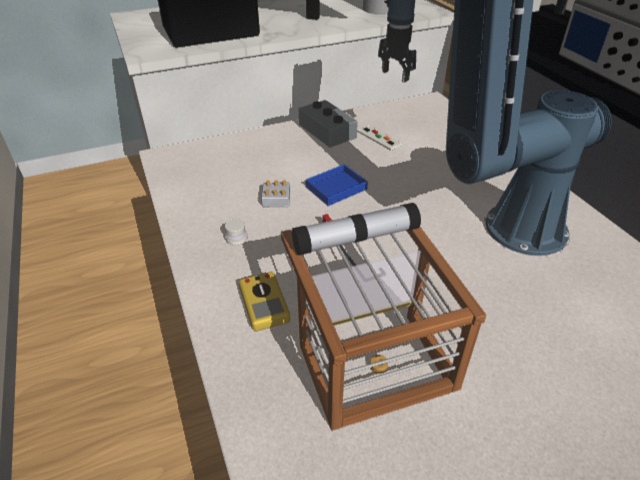

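The top view shows the guard opening to image right, with its roof corners near (110,164), (283,177), (273,324) and (92,313). The collar is at (191,255). The rod runs from its handle at (390,288) to its hook at (295,300), and the tray is at (468,332). The side view shows the collar at (379,364) through the bars.

Create h.py:
```python
import numpy as np, cv2
from bench import ctrl, optics, job
def ray(n,uv):
    p=optics.camera_params(n); f=240/np.tan(np.radians(p["fovy"])/2); V=p["view"]
    uv=np.atleast_2d(uv).astype(float)
    d=np.c_[(uv[:,0]-p["cx"])/f,-(uv[:,1]-p["cy"])/f,-np.ones(len(uv))]
    return -V[:3,:3].T@V[:3,3], d@V[:3,:3]
def cast(n,uv,z):
    o,d=ray(n,uv); return (o+d*((z-o[2])/d[:,2])[:,None])[:,:2]
def blob(img,lo,hi,roi):
    u0,v0,u1,v1=roi; m=cv2.inRange(cv2.cvtColor(img[v0:v1,u0:u1],cv2.COLOR_BGR2HSV),lo,hi)
    c=max(cv2.findContours(m,cv2.RETR_EXTERNAL,cv2.CHAIN_APPROX_NONE)[0],key=cv2.contourArea)
    return c.reshape(-1,2)+[u0,v0]
def rect(P):
    r=cv2.minAreaRect((P*1000).astype(np.float32)); return r
```

Run:
```python
from h import *
np.set_printoptions(precision=4,suppress=True)
t=cv2.imread("pics/top0.png"); s=cv2.imread("pics/side0.png")
c=blob(t,(0,150,80),(8,255,255),(370,275,410,300)); print("handle",rect(cast("top",c,.04)), c.min(0),c.max(0))
c=blob(t,(12,90,60),(35,255,255),(175,240,205,270)); print("collar",cv2.minEnclosingCircle(c.astype(np.float32)),rect(cast("top",c,.018)))
c=blob(s,(12,90,60),(35,255,255),(365,350,393,378)); print("collar side",c.min(0),c.max(0),rect(cast("side",c,.012)))
c=blob(t,(100,120,30),(125,255,255),(425,285,510,375)); print("tray",rect(cast("top",c,.03)))
print("roof",cast("top",[(110,164),(283,177),(273,324),(92,313)],.242))
print("hook tip,corner",cast("top",[(304,315),(295,315),(294,291),(378,289)],.004))
a=np.vstack([cv2.resize(t[150:330,80:420],None,fx=2.3,fy=2.3,interpolation=2)]); cv2.imwrite("pics/c1.png",a)
```

```text
handle ((515.9259643554688, -212.25790405273438), (15.199210166931152, 42.8591194152832), 4.017667293548584) [382 284] [401 291]
collar ((191.0, 254.0625), 8.566248893737793) ((596.231689453125, 245.1405792236328), (36.651573181152344, 36.91831970214844), 84.23848724365234)
collar side [371 363] [387 372] ((598.0968017578125, 260.14337158203125), (18.766361236572266, 36.98255157470703), 84.56364440917969)
tray ((414.5067138671875, -382.08599853515625), (150.43142700195312, 124.84010314941406), 12.226399421691895)
roof [[0.7452 0.3431]
 [0.7182 0.0176]
 [0.446  0.035 ]
 [0.4678 0.363 ]]
hook tip,corner [[ 0.4558 -0.015 ]
 [ 0.4559  0.0057]
 [ 0.5108  0.008 ]
 [ 0.5141 -0.1861]]
```

View pics/c1.png

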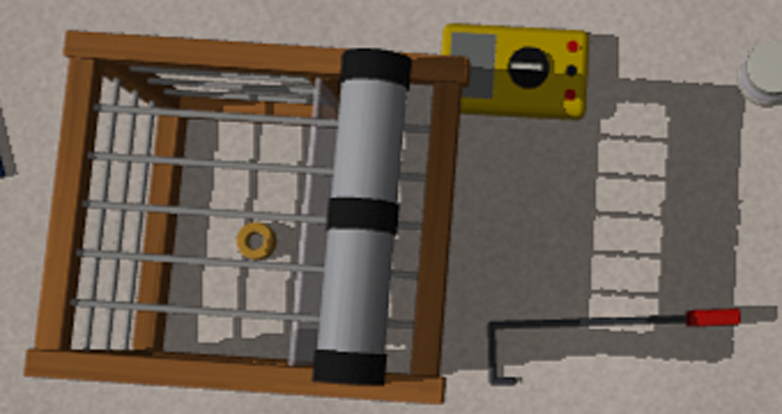

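The crop confirms the shaft line, running from crop (490,325) to (690,320), so the rod is within about 1° of world y. The guard is yawed about 4° and the collar is on its centreline. Next I'll plan the rod grasp with a 35° lean.

Add to h.py:
```python
from scipy.spatial.transform import Rotation as R
def tool(ydeg,tilt):
    """tool y along heading ydeg, tool z down, tilted towards y's left by tilt deg"""
    a,b=np.radians([ydeg,tilt]); y=np.array([np.cos(a),np.sin(a),0]); l=np.array([-y[1],y[0],0])
    z=np.sin(b)*l-np.array([0,0,np.cos(b)]); return np.c_[np.cross(y,z),y,z]
def plan(grasp,ydeg,tilt,off=.019):
    o=ctrl.get_obs(); w,x,y,z=o["eef_rot"]; A=R.from_quat([x,y,z,w]).as_matrix(); T=tool(ydeg,tilt)
    d=A.T@(np.array(grasp)+off*T[:,2]-o["eef_pos"]); r=R.from_matrix(A.T@T).as_rotvec()
    print("row",np.round(np.r_[d,r],4),"|d|",round(np.linalg.norm(d),3),"|r|",round(np.linalg.norm(r),3))
```

Run:
```python
from h import *
t=cv2.imread("pics/top0.png")
c=blob(t,(0,0,120),(180,70,255),(448,226,496,273)); 
print("bnc px",c.min(0),c.max(0),"bnc corners",cast("top",[(459,228),(495,237),(486,272),(450,263)],.04))
c=blob(t,(20,100,80),(35,255,255),(265,150,345,210)); print("meter",rect(cast("top",c,.034)))
plan((.5155,-.213,.13),1,35)
```

```text
bnc px [448 226] [495 272] bnc corners [[ 0.65006312 -0.36872776]
 [ 0.62893239 -0.44956708]
 [ 0.54969191 -0.42527864]
 [ 0.57046893 -0.34510376]]
meter ((766.7645263671875, -12.955902099609375), (146.5423583984375, 88.24897003173828), 85.6747055053711)
row [ 0.4524 -0.2556  0.1166  0.4099  0.513  -1.3039] |d| 0.533 |r| 1.46
```

The manual's scale: shifts go in shares of 0.75 m and turns go in shares of 4 rad. Converting my numbers, 0.4524 m / 0.75 = 0.6032, -0.2556 m / 0.75 = -0.3408, -1.3039 rad / 4 = -0.326.

Request:
creep_tool --deltas '[[[0.6032, -0.3408, 0.1555, 0.1025, 0.1283, -0.326, 1], [0.6032, -0.3408, 0.1555, 0.1025, 0.1283, -0.326, 1], [0.6032, -0.3408, 0.1555, 0.1025, 0.1283, -0.326, 1], [0.6032, -0.3408, 0.1555, 0.1025, 0.1283, -0.326, 1], [0.6032, -0.3408, 0.1555, 0.1025, 0.1283, -0.326, 1], [0.6032, -0.3408, 0.1555, 0.1025, 0.1283, -0.326, 1], [0.6032, -0.3408, 0.1555, 0.1025, 0.1283, -0.326, 1], [0.6032, -0.3408, 0.1555, 0.1025, 0.1283, -0.326, 1], [0.6032, -0.3408, 0.1555, 0.1025, 0.1283, -0.326, 1], [0.6032, -0.3408, 0.1555, 0.1025, 0.1283, -0.326, 1]]]'

```text
time_s: 1.35
eef_pos: [0.5157, -0.2002, 0.1134]
eef_rot: [-0.216, 0.667, 0.681, 0.21]
wrist_force: [-0.3, 0.1, 0.5]
opening: 1.002
grasp_force: 0.0
```

```bash
python3 -c "
from h import *
plan((.5155,-.213,.13),1,35);plan((.5155,-.213,.026),1,35);print(ctrl.get_obs()['q'])"
```

```text
row [-0.0009 -0.0005 -0.002  -0.0036 -0.0005  0.0022] |d| 0.002 |r| 0.004
row [-0.0606 -0.0003  0.0832 -0.0036 -0.0005  0.0022] |d| 0.103 |r| 0.004
[-0.81843517  0.52905003  1.53085931  0.3922231   1.56409568 -0.9395076 ]
```

In the tool's units: 0.083 m / 0.75 = 0.1107, 0.07 m / 0.75 = 0.0933.

Request:
creep_tool --deltas '[[[-0.04, 0, 0.056, 0, 0, 0, 1], [-0.0667, 0, 0.0933, 0, 0, 0, 1], [-0.08, 0, 0.1107, 0, 0, 0, 1], [-0.08, 0, 0.1107, 0, 0, 0, 1], [-0.08, 0, 0.1107, 0, 0, 0, 0], [-0.08, 0, 0.1107, 0, 0, 0, 0], [-0.08, 0, 0.1107, 0, 0, 0, 0], [-0.08, 0, 0.1107, 0, 0, 0, 0], [-0.08, 0, 0.1107, 0, 0, 0, 0], [-0.08, 0, 0.1107, 0, 0, 0, 0]]]'

```text
time_s: 2.6
eef_pos: [0.5156, -0.2047, 0.0129]
eef_rot: [-0.214, 0.669, 0.681, 0.21]
wrist_force: [-0.5, -0.1, 4.9]
opening: 0.18
grasp_force: 58.9
```

```bash
python3 -c "
from h import *
cv2.imwrite('pics/top1.png',optics.camera('top'));cv2.imwrite('pics/side1.png',optics.camera('side'))
plan((.5155,-.213,.026),1,35)
a=cv2.imread('pics/top1.png')[200:380,260:500];cv2.imwrite('pics/c2.png',cv2.resize(a,None,fx=3,fy=3))"
```

```text
row [ 0.0007 -0.0003  0.0036  0.0005  0.0016  0.0004] |d| 0.004 |r| 0.002
```

View pics/c2.png

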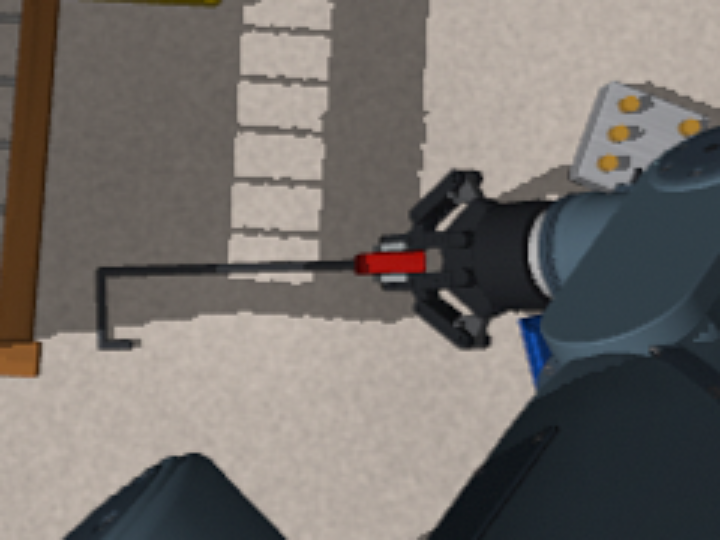

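The crop shows the handle held square across its flat sides, with the shaft straight and the hook corner at crop (100,270). I'll lift 30 mm and shift across so the crook lines up with the collar.

In the tool's units: 0.112 m / 0.75 = 0.1493, -0.0246 m / 0.75 = -0.0328.

Request:
creep_tool --deltas '[[[0.008, 0, -0.0107, 0, 0, 0, 0], [0.0227, 0, -0.0328, 0, 0, 0, 0], [0.0227, 0.04, -0.0328, 0, 0, 0, 0], [0.0227, 0.08, -0.0328, 0, 0, 0, 0], [0.0227, 0.12, -0.0328, 0, 0, 0, 0], [0.0227, 0.1493, -0.0328, 0, 0, 0, 0], [0.0227, 0.1493, -0.0328, 0, 0, 0, 0]]]'

```text
time_s: 3.58
eef_pos: [0.6285, -0.2026, 0.0432]
eef_rot: [-0.213, 0.668, 0.681, 0.21]
wrist_force: [0.1, 0.3, -1.7]
opening: 0.183
grasp_force: 58.7
```

```bash
python3 -c "
from h import *
for n in ('top','side'): cv2.imwrite(f'pics/{n}2.png',optics.camera(n))
t=cv2.imread('pics/top2.png')[200:380,240:500];s=cv2.imread('pics/side2.png')[150:330,240:500]
cv2.imwrite('pics/c3.png',cv2.resize(np.vstack([t,s]),None,fx=1.65*1,fy=1.65))
c=cv2.cvtColor(cv2.imread('pics/top2.png'),cv2.COLOR_BGR2GRAY)
print(ctrl.get_obs()['eef_pos'])"
```

```text
[ 0.6268096  -0.20264351  0.04259744]
```

View pics/c3.png

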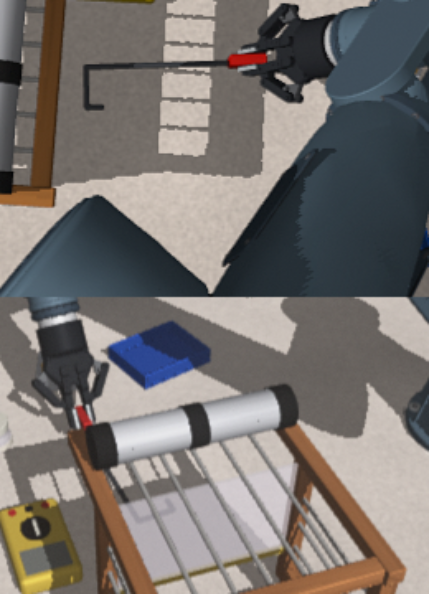

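The top half shows the hook corner at full-image (292,241). In the side half the hook is visible through the sheet, with its corner at about (323,283). I'll triangulate to check for sag.

```bash
python3 -c "
from h import *
o1,d1=ray('top',(292.6,240.6));o2,d2=ray('side',(323,283.3));d1=d1[0];d2=d2[0]
k=np.linalg.lstsq(np.c_[d1,-d2],o2-o1,rcond=None)[0];print(o1+k[0]*d1,o2+k[1]*d2)
print(cast('top',[(292.6,240.6),(300,266)],.034))
s=cv2.imread('pics/side2.png')[240:300,290:370];cv2.imwrite('pics/c4.png',cv2.resize(s,None,fx=8,fy=8,interpolation=2))
plan((.628,.0668-.0109,.026+.0295+.004),1,35)"
```

```text
[0.62367828 0.0095085  0.03857763] [0.62313975 0.00979851 0.03852328]
[[ 0.62426106  0.00973269]
 [ 0.56624467 -0.00700013]]
row [ 0.2217  0.0059  0.153  -0.0007  0.0018  0.0004] |d| 0.269 |r| 0.002
```

View pics/c4.png

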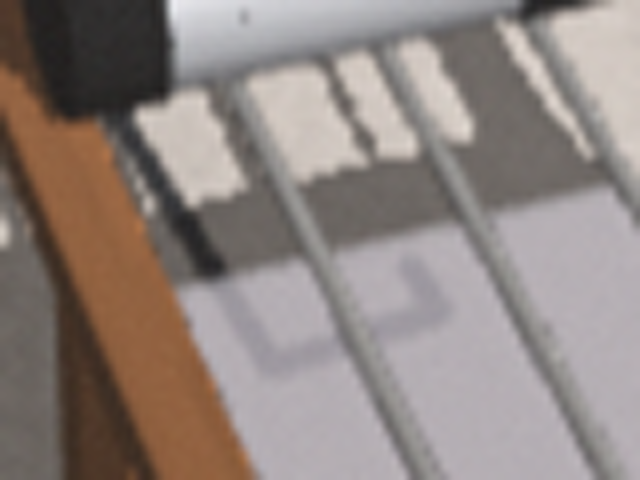

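The hook corner is at z ≈ 0.036, so there's no sag. I'll go in part of the way and then check arm clearance.

In the tool's units: 0.1474 m / 0.75 = 0.1965, 0.001 m / 0.75 = 0.0013.

Request:
creep_tool --deltas '[[[0.0328, 0, 0.0229, 0, 0, 0, 0], [0.0656, 0.0013, 0.0459, 0, 0, 0, 0], [0.0983, 0.0027, 0.0688, 0, 0, 0, 0], [0.1311, 0.004, 0.0917, 0, 0, 0, 0], [0.1639, 0.004, 0.1147, 0, 0, 0, 0], [0.1965, 0.0053, 0.1376, 0, 0, 0, 0], [0.1965, 0.0053, 0.1376, 0, 0, 0, 0]]]'

```text
time_s: 4.55
eef_pos: [0.627, -0.02, 0.042]
eef_rot: [-0.215, 0.668, 0.681, 0.21]
wrist_force: [-0.2, -0.7, -1.3]
opening: 0.177
grasp_force: 58.7
```

```bash
python3 -c "
from h import *
for n in ('top','side'): cv2.imwrite(f'pics/{n}3.png',optics.camera(n))
t=cv2.imread('pics/top3.png');s=cv2.imread('pics/side3.png')
cv2.imwrite('pics/c5.png',cv2.resize(np.hstack([t[130:430,60:420],s[130:430,200:500]]),None,fx=1.2,fy=1.2))
plan((.628,.0664-.0109,.026+.0295+.004),1,35)"
```

```text
row [ 0.074   0.0015  0.0494 -0.0002  0.0021  0.0006] |d| 0.089 |r| 0.002
```

View pics/c5.png

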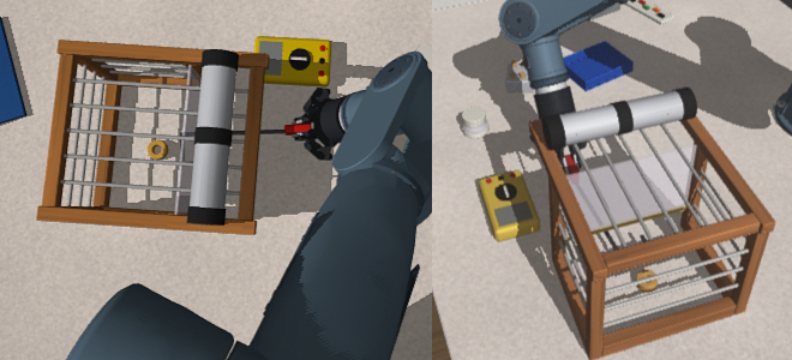

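The crop shows the wrist and forearm clear of the roof edge, with the rod under the sheet and the collar undisturbed at crop (157,149). I'll go in the rest of the way, past the collar.

In the tool's units: 0.071 m / 0.75 = 0.0947, 0.0497 m / 0.75 = 0.0663.

Request:
creep_tool --deltas '[[[0.0316, 0, 0.0221, 0, 0, 0, 0], [0.0631, 0.0013, 0.0441, 0, 0, 0, 0], [0.0947, 0.002, 0.0663, 0, 0, 0, 0], [0.0947, 0.002, 0.0663, 0, 0, 0, 0], [0.0947, 0.002, 0.0663, 0, 0, 0, 0]]]'

```text
time_s: 5.28
eef_pos: [0.6285, 0.0626, 0.0419]
eef_rot: [-0.213, 0.669, 0.68, 0.21]
wrist_force: [0.4, -0.4, -0.9]
opening: 0.181
grasp_force: 58.7
```

```bash
python3 -c "
from h import *
for n in ('top','side'): cv2.imwrite(f'pics/{n}4.png',optics.camera(n))
t=cv2.imread('pics/top4.png')[200:300,120:240];s=cv2.imread('pics/side4.png')[300:420,300:460]
c=blob(cv2.imread('pics/top4.png'),(12,90,60),(35,255,255),(175,240,205,270)); print('collar',rect(cast('top',c,.018)))
cv2.imwrite('pics/c6.png',np.vstack([cv2.resize(t,(480,400),interpolation=2)[:300],cv2.resize(s,(480,300),interpolation=2)]))"
```

```text
collar ((596.6494750976562, 244.23141479492188), (37.33713912963867, 36.79021072387695), 1.3416913747787476)
```

View pics/c6.png

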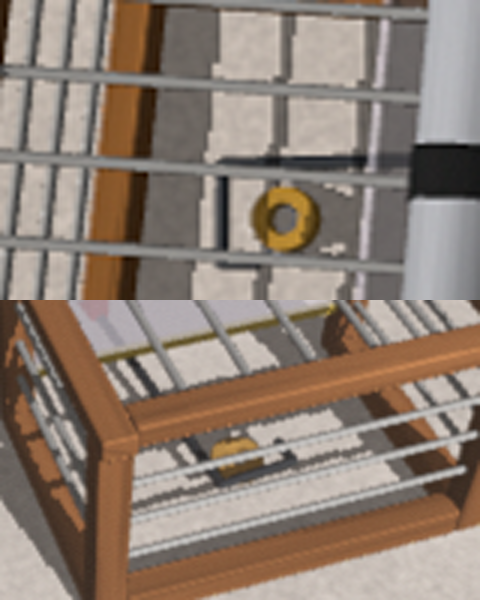

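The top half shows the far bar of the crook at crop u≈222, past the collar (255–320, 187–255). The shaft is at v≈160 and the tip at v≈265, so the crook straddles the collar. I'll lower it.

In the tool's units: 0.0232 m / 0.75 = 0.0309, 0.0207 m / 0.75 = 0.0276.

Request:
creep_tool --deltas '[[[-0.008, 0, 0.0113, 0, 0, 0, 0], [-0.0147, 0, 0.0213, 0, 0, 0, 0], [-0.0193, 0, 0.0276, 0, 0, 0, 0], [-0.0217, 0, 0.0309, 0, 0, 0, 0], [-0.0217, 0, 0.0309, 0, 0, 0, 0]]]'

```text
time_s: 6.0
eef_pos: [0.6282, 0.0639, 0.0133]
eef_rot: [-0.214, 0.669, 0.68, 0.21]
wrist_force: [0.1, -0.1, -1.1]
opening: 0.177
grasp_force: 58.8
```

```bash
python3 -c "
from h import *
t=optics.camera('top')
c=blob(t,(12,90,60),(35,255,255),(175,240,205,270)); print('collar',rect(cast('top',c,.018)))"
```

```text
collar ((596.6900024414062, 245.3079071044922), (39.37026596069336, 36.97859573364258), 89.64566040039062)
```

In the tool's units: -0.0985 m / 0.75 = -0.1313, -0.07 m / 0.75 = -0.0933.

Request:
creep_tool --deltas '[[[-0.0107, 0, -0.0076, 0, 0, 0, 0], [-0.0273, -0.0005, -0.0191, 0, 0, 0, 0], [-0.0493, -0.0011, -0.0344, 0, 0, 0, 0], [-0.0711, -0.0016, -0.0497, 0, 0, 0, 0], [-0.0933, -0.0021, -0.0651, 0, 0, 0, 0], [-0.1147, -0.0027, -0.0803, 0, 0, 0, 0], [-0.1313, -0.0027, -0.0917, 0, 0, 0, 0], [-0.1313, -0.0027, -0.0917, 0, 0, 0, 0]]]'

```text
time_s: 7.05
eef_pos: [0.6286, -0.0579, 0.0135]
eef_rot: [-0.213, 0.669, 0.68, 0.21]
wrist_force: [0.1, 0.4, -0.8]
opening: 0.176
grasp_force: 58.7
```

```bash
python3 -c "
from h import *
for n in ('top','side'): cv2.imwrite(f'pics/{n}5.png',optics.camera(n))
s=cv2.imread('pics/side5.png')
m=cv2.inRange(cv2.cvtColor(s,cv2.COLOR_BGR2HSV),(14,110,60),(32,255,255))[200:420,290:480]
n,l,st,ce=cv2.connectedComponentsWithStats(m)
for i in range(1,n):
  if st[i,4]>15: print(st[i],cast('side',ce[i]+[290,200],.012))"
```

```text
[107 102  16   6  37] [[0.46151347 0.12626789]]
[ 86 108  17   5  32] [[0.51341027 0.12194761]]
[ 65 113  17  19 111] [[0.57921237 0.13095778]]
[ 42 119  25  14  92] [[0.61213843 0.12692879]]
```

In the tool's units: -0.153 m / 0.75 = -0.204, -0.043 m / 0.75 = -0.0573.

Request:
creep_tool --deltas '[[[-0.0164, 0, -0.0115, 0, 0, 0, 0], [-0.0383, -0.0008, -0.0267, 0, 0, 0, 0], [-0.0601, -0.0013, -0.042, 0, 0, 0, 0], [-0.082, -0.0019, -0.0573, 0, 0, 0, 0], [-0.1039, -0.0024, -0.0727, 0, 0, 0, 0], [-0.1257, -0.0029, -0.088, 0, 0, 0, 0], [-0.1476, -0.0035, -0.1032, 0, 0, 0, 0], [-0.1693, -0.004, -0.1185, 0, 0, 0, 0], [-0.1912, -0.0043, -0.1337, 0, 0, 0, 0], [-0.204, -0.0043, -0.1427, 0, 0, 0, 0]]]'

```text
time_s: 8.4
eef_pos: [0.6284, -0.2447, 0.0136]
eef_rot: [-0.214, 0.669, 0.68, 0.21]
wrist_force: [0.0, 1.2, -2.7]
opening: 0.178
grasp_force: 58.9
```

```bash
python3 -c "
from h import *
t=optics.camera('top');cv2.imwrite('pics/top6.png',t);cv2.imwrite('pics/side6.png',optics.camera('side'))
c=blob(t,(12,90,60),(35,255,255),(285,220,365,290)); print('collar',cv2.minEnclosingCircle(c.astype(np.float32)),rect(cast('top',c,.018)))
cv2.imwrite('pics/c7.png',cv2.resize(t[150:350,230:480],None,fx=3,fy=3,interpolation=2))"
```

```text
collar ((320.23052978515625, 254.73951721191406), 8.263800621032715) ((593.700927734375, -53.68710708618164), (35.883872985839844, 35.910240173339844), 44.57168960571289)
```

View pics/c7.png

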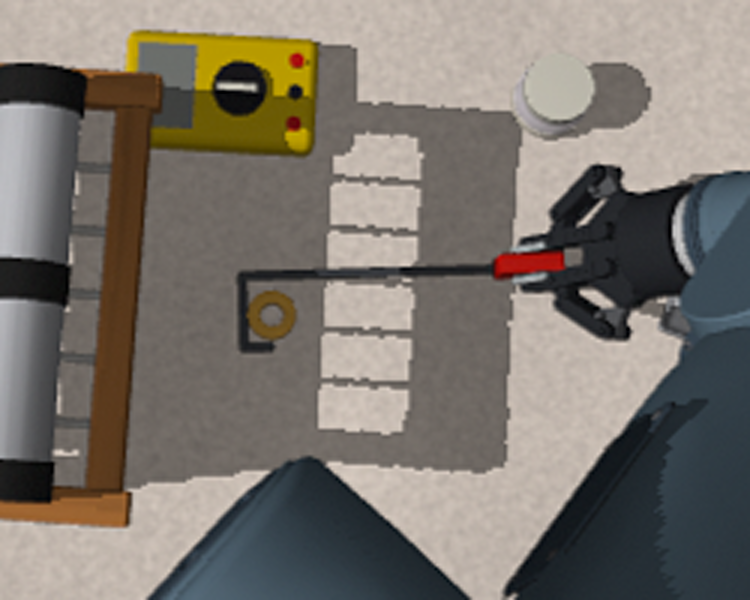

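The crop shows the collar at crop (272,315) inside the crook and well in front of the roof edge (u≈125). I'll lift the rod off the collar and lay it back about where it started.

In the tool's units: -0.112 m / 0.75 = -0.1493, -0.03 m / 0.75 = -0.04.

Request:
creep_tool --deltas '[[[0.0093, 0, -0.0133, 0, 0, 0, 0], [0.0267, 0, -0.0383, 0, 0, 0, 0], [0.0267, 0, -0.0383, 0, 0, 0, 0], [0.0373, -0.04, -0.0307, 0, 0, 0, 0], [0.048, -0.08, -0.0229, 0, 0, 0, 0], [0.0595, -0.12, -0.0153, 0, 0, 0, 0], [0.0595, -0.1493, -0.0153, 0, 0, 0, 0], [0.0467, -0.1493, 0.004, 0, 0, 0, 0], [0.036, -0.1493, 0.0184, 0, 0, 0, 0], [0.0325, -0.1493, 0.0232, 0, 0, 0, 0]]]'

```text
time_s: 9.75
eef_pos: [0.5157, -0.2143, 0.0129]
eef_rot: [-0.216, 0.668, 0.68, 0.211]
wrist_force: [-6.8, -0.4, 18.8]
opening: 0.175
grasp_force: 61.3
```

```bash
python3 -c "
from h import *
t=optics.camera('top');cv2.imwrite('pics/top7.png',t)
c=blob(t,(12,90,60),(35,255,255),(285,220,365,290)); print('collar',rect(cast('top',c,.018)))
print(ctrl.get_obs()['eef_pos'],ctrl.get_obs()['wrist_force'])"
```

```text
collar ((593.6903686523438, -53.69715118408203), (34.552581787109375, 34.67963409423828), 89.64531707763672)
[ 0.5158441  -0.21442182  0.01296754] [-0.80486128 -0.15287796 -0.1094492 ]
```

In the tool's units: -0.1 m / 0.75 = -0.1333, -0.06 m / 0.75 = -0.08.

Request:
creep_tool --deltas '[[[0, 0, 0, 0, 0, 0, 0.5], [0, 0, 0, 0, 0, 0, 1], [0, 0, 0, 0, 0, 0, 1], [0, 0, 0, 0, 0, 0, 1], [0, 0, -0.0267, 0, 0, 0, 1], [0.0267, 0, -0.08, 0, 0, 0, 1], [0.0667, 0, -0.1333, 0, 0, 0, 1], [0.0667, 0, -0.1333, 0, 0, 0, 1]]]'

```text
time_s: 10.8
eef_pos: [0.5184, -0.2344, 0.1295]
eef_rot: [-0.209, 0.669, 0.682, 0.21]
wrist_force: [0.4, -0.6, -0.5]
opening: 1.003
grasp_force: 0.0
```

```bash
python3 -c "
from h import *
t=optics.camera('top');cv2.imwrite('pics/top8.png',t);cv2.imwrite('pics/side8.png',optics.camera('side'))
c=blob(t,(12,90,60),(35,255,255),(285,220,365,290)); print('collar',rect(cast('top',c,.018)))
c=blob(t,(0,150,80),(8,255,255),(360,265,430,310)); print('handle',rect(cast('top',c,.04)))
plan((.594,-.054,.10),1,25);plan((.594,-.054,.012),1,25)
cv2.imwrite('pics/c8.png',cv2.resize(t[200:380,230:490],None,fx=3,fy=3,interpolation=2))"
```

```text
collar ((593.6903686523438, -53.69715118408203), (34.552581787109375, 34.67963409423828), 89.64531707763672)
handle ((517.4003295898438, -218.67037963867188), (47.28826141357422, 13.383522987365723), 89.63957977294922)
row [ 0.1276  0.0805  0.1406  0.0017 -0.1705  0.0007] |d| 0.206 |r| 0.171
row [ 0.0774  0.0803  0.2129  0.0017 -0.1705  0.0007] |d| 0.24 |r| 0.171
```

View pics/c8.png

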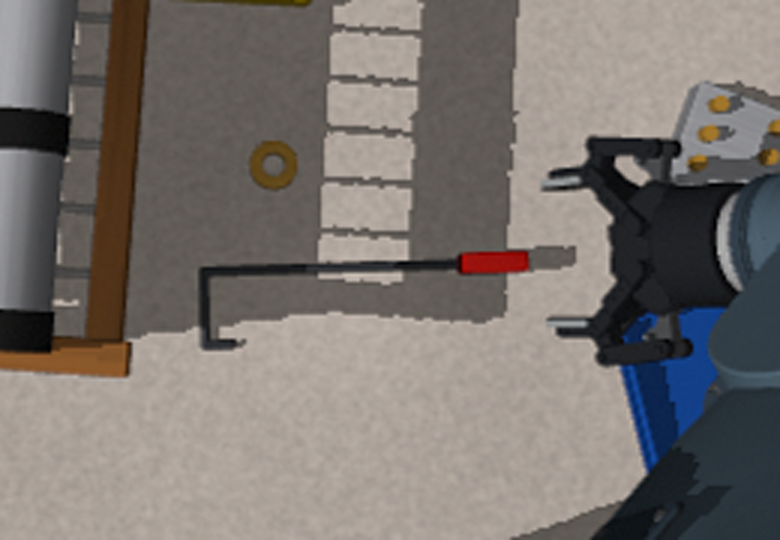

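The crop shows the rod flat at its old place, with the handle at crop (494,263) and the hook at (205–240, 345). The collar stands free at (272,165). Next I'll pick it up with a 15° lean.

```bash
python3 -c "
from h import *
plan((.5937,-.0537,.09),1,15,.006)"
```

```text
row [ 0.1234  0.0802  0.1359  0.0017 -0.345   0.0005] |d| 0.2 |r| 0.345
```

In the tool's units: 0.1359 m / 0.75 = 0.1812, 0.1234 m / 0.75 = 0.1645, -0.345 rad / 4 = -0.0863.

Request:
creep_tool --deltas '[[[0.0411, 0.0267, 0.0453, 0, -0.0215, 0, 1], [0.0823, 0.0533, 0.0907, 0, -0.0431, 0, 1], [0.1233, 0.08, 0.136, 0, -0.0648, 0, 1], [0.1645, 0.1069, 0.1812, 0.0004, -0.0863, 0, 1], [0.1645, 0.1069, 0.1812, 0.0004, -0.0863, 0, 1], [0.1645, 0.1069, 0.1812, 0.0004, -0.0863, 0, 1]]]'

```text
time_s: 11.65
eef_pos: [0.5925, -0.0507, 0.0823]
eef_rot: [-0.095, 0.694, 0.707, 0.091]
wrist_force: [-0.5, 0.2, 1.0]
opening: 0.998
grasp_force: 0.0
```

```bash
python3 -c "
from h import *
plan((.5937,-.0537,.010),1,15,.006)"
```

```text
row [-0.0219  0.0014  0.0749 -0.0037 -0.0032  0.0009] |d| 0.078 |r| 0.005
```

In the tool's units: 0.0749 m / 0.75 = 0.0999, 0.058 m / 0.75 = 0.0773.

Request:
creep_tool --deltas '[[[-0.0133, 0.0013, 0.0467, 0, 0, 0, 1], [-0.022, 0.0013, 0.0773, 0, 0, 0, 1], [-0.0292, 0.0019, 0.0999, 0, 0, 0, 1], [-0.0292, 0.0019, 0.0999, 0, 0, 0, 1], [-0.0292, 0.0019, 0.0999, 0, 0, 0, 0], [-0.0292, 0.0019, 0.0999, 0, 0, 0, 0], [-0.0292, 0.0019, 0.0999, 0, 0, 0, 0], [-0.0292, 0.0019, 0.0999, 0, 0, 0, 0], [-0.0292, 0.0019, 0.0999, 0, 0, 0, 0], [-0.0292, 0.0019, 0.0999, 0, 0, 0, 0]]]'

```text
time_s: 12.9
eef_pos: [0.5955, -0.0528, 0.0064]
eef_rot: [-0.093, 0.695, 0.707, 0.092]
wrist_force: [-0.5, -0.6, 5.9]
opening: 0.409
grasp_force: 60.5
```

```bash
python3 -c "
from h import *
plan((.5937,-.0537-.06,.13),1,15,.006);plan((.4145,-.38,.12),1,0,.006)"
```

```text
row [-0.0265 -0.0029 -0.1291  0.0004 -0.0016  0.001 ] |d| 0.132 |r| 0.002
row [-0.2846 -0.1869 -0.1883  0.0006 -0.2634  0.0009] |d| 0.389 |r| 0.263
```

In the tool's units: -0.1291 m / 0.75 = -0.1721, -0.085 m / 0.75 = -0.1133.

Request:
creep_tool --deltas '[[[0.0067, 0, -0.0267, 0, 0, 0, 0], [0.016, 0, -0.06, 0, 0, 0, 0], [0, 0, -0.1133, 0, 0, 0, 0], [-0.0353, -0.0039, -0.1721, 0, 0, 0, 0], [-0.0353, -0.0039, -0.1721, 0, 0, 0, 0]]]'

```text
time_s: 13.52
eef_pos: [0.5953, -0.1152, 0.1276]
eef_rot: [-0.09, 0.695, 0.707, 0.093]
wrist_force: [-1.3, 0.0, -1.8]
opening: 0.406
grasp_force: 60.1
```

```bash
python3 -c "
from h import *
t=optics.camera('top');cv2.imwrite('pics/top9.png',t)
c=blob(t,(12,90,60),(35,255,255),(285,220,365,290)); print(cv2.contourArea(c),c.mean(0))
plan((.4145,-.38,.13),1,0,.006);plan((.4145,-.38,.05),1,0,.006)"
```

```text
101.5 [348.65454545 246.41818182]
row [-0.255  -0.1838 -0.0675  0.0022 -0.2623 -0.0006] |d| 0.322 |r| 0.262
row [-0.2757 -0.184   0.0097  0.0022 -0.2623 -0.0006] |d| 0.332 |r| 0.262
```

In the tool's units: -0.255 m / 0.75 = -0.34, -0.2125 m / 0.75 = -0.2833, -0.2623 rad / 4 = -0.0656.

Request:
creep_tool --deltas '[[[-0.0567, -0.0408, -0.0147, 0, -0.011, 0, 0], [-0.1133, -0.0817, -0.03, 0, -0.0219, 0, 0], [-0.17, -0.1225, -0.0451, 0, -0.0328, 0, 0], [-0.2267, -0.1633, -0.06, 0, -0.0438, 0, 0], [-0.2833, -0.2041, -0.0747, 0, -0.055, 0, 0], [-0.34, -0.2451, -0.09, 0.0006, -0.0656, 0, 0], [-0.34, -0.2451, -0.09, 0.0006, -0.0656, 0, 0], [-0.34, -0.2451, -0.09, 0.0006, -0.0656, 0, 0]]]'

```text
time_s: 14.58
eef_pos: [0.4138, -0.3772, 0.1207]
eef_rot: [-0.003, 0.701, 0.714, 0.0]
wrist_force: [0.6, -0.4, -0.6]
opening: 0.405
grasp_force: 60.1
```

```bash
python3 -c "
from h import *
plan((.4145,-.381,.019),1,0,.006)"
```

```text
row [-0.0043  0.0011  0.1077 -0.0044 -0.0046  0.0011] |d| 0.108 |r| 0.006
```

In the tool's units: 0.102 m / 0.75 = 0.136, 0.094 m / 0.75 = 0.1253.

Request:
creep_tool --deltas '[[[0, 0, 0.0533, 0, 0, 0, 0], [-0.0053, 0.0013, 0.1, 0, 0, 0, 0], [-0.0053, 0.0013, 0.1253, 0, 0, 0, 0], [-0.0053, 0.0013, 0.136, 0, 0, 0, 0], [-0.0053, 0.0013, 0.136, 0, 0, 0, 0], [-0.0053, 0.0013, 0.136, 0, 0, 0, 0.65], [-0.0053, 0.0013, 0.136, 0, 0, 0, 0.65], [-0.0053, 0.0013, 0.136, 0, 0, 0, 0.65]]]'

```text
time_s: 15.58
eef_pos: [0.4149, -0.3832, 0.0204]
eef_rot: [-0.001, 0.701, 0.714, -0.001]
wrist_force: [0.3, -0.8, -1.1]
opening: 0.649
grasp_force: 0.0
```

Request:
creep_tool --deltas '[[[0, 0, -0.04, 0, 0, 0, 0.65], [0, 0, -0.1067, 0, 0, 0, 0.65], [0, -0.0667, -0.1867, 0, 0, 0, 0.65], [-0.0667, -0.1333, -0.2267, 0, 0, 0, 0.65], [-0.1333, -0.2, -0.24, 0, 0, 0, 0.65], [-0.2, -0.24, -0.2667, 0, 0, 0, 0.65], [-0.2667, -0.2667, -0.2667, 0, 0, 0, 0.65], [-0.2667, -0.2667, -0.2667, 0, 0, 0, 0.65]]]'

```text
time_s: 16.58
eef_pos: [0.2165, -0.5899, 0.2211]
eef_rot: [-0.001, 0.702, 0.712, -0.002]
wrist_force: [-0.4, 0.0, 0.4]
opening: 0.65
grasp_force: 0.0
```

```bash
python3 -c "
from h import *
t=optics.camera('top');s=optics.camera('side');cv2.imwrite('pics/top10.png',t);cv2.imwrite('pics/side10.png',s)
for n,i,r in(('top',t,(425,285,510,375)),('side',s,(300,160,372,206))):
  c=blob(i,(12,90,50),(35,255,255),r); print(n,cv2.contourArea(c),rect(cast(n,c,.023)))
c=blob(t,(100,120,30),(125,255,255),(425,285,510,375)); print('tray',rect(cast('top',c,.03)))
c=blob(t,(0,150,80),(8,255,255),(360,265,430,310)); print('handle',rect(cast('top',c,.04)))
c=blob(t,(20,100,80),(35,255,255),(265,150,345,210)); print('meter',rect(cast('top',c,.034)))
t0=cv2.imread('pics/top0.png');d=cv2.absdiff(t,t0).max(2)
print('jar,bnc diff',(d[160:200,395:450]>40).sum(),(d[222:275,445:510]>40).sum())
print(ctrl.get_obs()['wrist_force'])"
```

```text
top 213.0 ((417.20562744140625, -383.0917663574219), (38.59746551513672, 33.24394607543945), 89.62592315673828)
side 83.5 ((420.1134948730469, -371.8873596191406), (47.595703125, 33.69392395019531), 66.46992492675781)
tray ((414.5067138671875, -382.08599853515625), (150.43142700195312, 124.84010314941406), 12.226399421691895)
handle ((517.4003295898438, -218.67037963867188), (47.28826141357422, 13.383522987365723), 89.63957977294922)
meter ((766.7645263671875, -12.955902099609375), (146.5423583984375, 88.24897003173828), 85.6747055053711)
jar,bnc diff 0 0
[ 0.25921738  0.43236856 -0.04764415]
```

The collar is in the tray, the rod is flat on the bench, and nothing else has moved.

```bash
python3 -c "
from bench import ctrl, optics, job
print(job.hand_in())"
```

```text
the job is handed in; nothing more can be done
None
```

The collar was hooked out from behind the guard and is in the blue tray, the rod lies flat on the bench near its old place, the other things show no movement in the top camera, and the job was handed in at about 17 s; no verdict came back.

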